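# Set the hob dial, then hold the lid over the omelette pan

## Robot

A 6-joint arm with a two-finger parallel gripper is mounted at the origin on the work surface. World frame = base frame: x ahead of the robot, y to its left, z up, the work surface at z = 0. Lengths are in mm, angles in degrees, forces in N, time in s.
With the tool pointing down it reaches from about 300 to 850 mm from the base axis. Payload 4.2 kg.
Tool frame: the origin (TCP) lies midway between the tips of the shut fingers; the grasp point (between the pads) lies 19 mm behind it (env.grip_depth is the distance from the TCP to the grasp point, in mm); z points along the fingers, y is the line along which they close (so a half turn about z gives the same grasp; the last joint's range is limited). The gripper opens to 91 mm and grips with 3 to 60 N. Pads are 32 mm wide; open, the fingers measure 118 mm over their backs; the gripper's body (76 mm by 178 mm) begins 60 mm behind the grasp point.
Start: joints at [-70.703, 18.312, 89.639, -0, 72.044, -1.146], TCP at [200.839, -538.802, 213.976] pointing down, gripper open.
Joint ranges: [-177.97, 177.97], [-48.28, 115.42], [12.27, 149.76], [-77.06, 257.06], [2.81, 150.46], [-146.56, 146.56]. Speed limits (degrees/s): [147.25, 147.25, 180, 180, 180, 180].

## Interface

Orientations are given as [roll, pitch, yaw] about the fixed x, y, z axes, in that order (R = Rz(yaw) Ry(pitch) Rx(roll)).
In Python, from workcell import env, eyes gives the robot as it stands.
- The arm moves only by the tool send_rows, never from a script. Its argument "motion" is a list of rows, each a list of 7 numbers: the shift along the world's x, y, z normalised to -1 to 1, where 1 is 0.5 m, then the turn, a rotation vector about the world's x, y, z normalised to -1 to 1, where 1 is 60 degrees, then the opening, from -1 (shut) to 1 (fully open). A call has 1 to 20 rows; each row is the pose to reach, as a shift and turn from the pose commanded when the call began; what a row does not reach only later rows make up. A row lasts 1/8 s, in which the tool goes at most 62.5 mm and 10.7 degrees, less where a joint would pass 70% of its speed; a pose out of reach is approached as far as the arm can. A call with a number of a shift or a turn outside -1 to 1 is refused whole. A call with a gripper value outside its range is refused whole. The fingers move at their own pace and stop on an object; "squeeze" is the grip in N (left out, the last holds). Time passes only in rows, so rows that repeat a pose let the fingers close. It gives the time, the measured TCP pose, the force, the opening and the grip force at its end, in the units of the state.
- env.state(): the state, without advancing time (a new reading comes with each control period).
- eyes.grab_frame(name): name is "scene" or "side" or "wrist"; returns a dict with "pixels" (400x640x3 uint8, red, green, blue), "depth" (400x640 float32, mm along the optical axis (not along the pixel's ray), 0 where there is no reading), "fx", "fy", "cx", "cy" (pixels), "R" (3x3) and "t" (3): a world point X has camera coordinates R X + t; the wrist camera has in their place "T_tool_cam" (4x4, takes a point from camera to tool coordinates, whose origin is the TCP and whose axes are the flange's). Camera axes: x right, y down, z forward; pixel columns grow to the right and rows downward; lengths in mm; the calibration is good to about 2 mm. A picture is of the moment at which its call begins: read the wrist's pose just before it.
- env.job_done(): hands the job in; it is judged then, once.
The state is a dict: "time_s": time; "qpos": joint angles; "qvel": joint speeds; "effort": joint torques, N m; "ee_pos": TCP position; "ee_rot": TCP orientation; "force": force on the tool from outside, world axes, zero at the start; "torque": the same for the moment, N m; "gripper_width": finger opening in mm; "gripper_force": force on a finger pad.
Only numpy, scipy, OpenCV 4.12 (cv2) and the standard library are available. Lean on these libraries where they do the work, as an engineer would, in place of code of your own. Each camera call takes 0.05 s, during which the arm holds its last target. There are 200 camera calls.

## Task

First turn the hob's black dial clockwise until its white pointer line is at the red mark. Then pick up the wooden lid from the drainer by its grip, carry it over the top of the saucer rack to the rectangular pan, and finish still holding it there as a splash guard: level, centred on the pan and square with it, hovering about a centimetre above the rim. The lid must never touch the pan or the rack, and the pan and the other things stay where they are.

Things in the scene. Friction and masses are not known exactly. Their poses are not given: they have to be found in the camera images.
- dial (a joint): The hob's dial, in rad: 0 = pointer towards the hob's front edge (hob's -x), growing as the dial turns CLOCKWISE seen from above; range 0 to 3.6. The scale has white ticks every 0.6 rad; the longer red mark is at 2.4. It starts between 0.6 and 1.7 and stays where it is left (friction 0.03 Nm).
- dial_grip (a point): Centre of the dial's bar grip, on the dial's vertical axis; its x axis lies along the bar and turns with the dial. Black bar 42 mm long, 14 mm thick, 32 mm tall, its top 7 mm above this point, standing on a 44 mm disc 8 mm thick whose top is 17 mm below this point; the hob's top lies 37 mm below it. The white pointer line on the bar's top is on the bar's -x end.
- hob: Hob, steel with a black glass top, 400 x 260 mm, 40 mm high, fixed; origin at the centre of its underside on the worktop, x along its length away from the robot's side. The dial is 140 mm to its -x on the centre line, the pan stands near 50 mm to its +x. The hob stands on the left or on the right of the rack, the drainer on the other side.
- pan_rim (a point): Centre of the mouth of the copper rectangular omelette pan, at rim height (45 mm above the hob's top). Rim outside 170 mm along its x, 130 mm along its y, walls 4 mm. A handle with a dark wooden grip runs from the +x wall to 234 mm from the centre, rising to 19 mm above the rim at its end (below rim level within 105 mm of the centre). The pan is loose, 0.6 kg.
- pan: The same pan: origin at the centre of its underside, axes as pan_rim.
- lid_grip (a point): Centre of the wooden lid's upright grip. The lid is a light wooden board 180 mm (its x) x 140 mm (its y) x 8 mm with a dark wooden bar on top, 70 mm along x, 14 mm thick along y, 44 mm tall; this point is 30 mm above the lid's underside and 22 mm below the bar's top. Mass 0.14 to 0.28 kg. It lies flat on the drainer, grip up.
- lid: The same lid: origin at the centre of its underside, axes as lid_grip.
- drainer: Fixed ribbed steel drainer board 420 x 260 x 12 mm; origin at the centre of its underside, x along its length.
- rack_top (a point): Middle of the top of the fixed saucer rack between hob and drainer: a row of upright saucers 130 mm across on a base 320 mm (its x) x 120 mm (its y); this point is 148 mm above the worktop, the highest point of the rack.
- rack: The same rack: origin at the centre of its underside on the worktop.
- tumbler: Bystander: glass tumbler, 60 mm across, 90 mm tall, on the drainer's far end; origin under its centre.
- espresso_cup: Bystander: white cup, 60 mm across, 55 mm tall, on the drainer's far end; origin under its centre.
- soap: Bystander: green soap bottle, 60 mm across, 190 mm tall, beyond the rack; origin under its centre.
- salt_jar: Bystander: small jar, 52 mm across, 75 mm tall, beyond the rack; origin under its centre.
- mug: Bystander: white mug, 80 mm across, 90 mm tall, at one side; origin under its centre.
- mill: Bystander: dark wooden pepper mill, 54 mm across, 155 mm tall, at one side; origin under its centre.
- can: Bystander: tin can with red label, 74 mm across, 110 mm tall, at one side; origin under its centre.
Things that resemble listed ones, but are neither listed nor needed, are in the scene too. There is more than one size of the lid; the job needs the larger.

How it is judged (in metres and radians):
On the way, in this order (a step that is already met when the one before it is completed fails the run):
1. the dial is at the red mark (within 0.12 rad) while the lid still lies where it was (value of joint dial between 2.28 and 2.52 rad and distance of lid from where it was at the start of the episode below 0.02 m), for 0.3 s.
2. the lid passes above the saucer rack, clear of it (y of lid_grip in the frame of rack between -0.07 and 0.07 m and x of lid_grip in the frame of rack between -0.2 and 0.2 m and z of lid_grip in the frame of rack_top above 0.03 m and contact force between the fingers and lid above 0.3 N), for 0.05 s.
At the end, for the whole second after the job is handed in: Fingers hold the lid still: underside 3 to 25 mm above the rim, centre within 12 mm of the pan's along both pan axes, long sides within 0.14 rad, level within 0.1 rad, not touching the pan; dial within 0.12 rad of the red mark; pan within 15 mm of its start (value of joint dial between 2.28 and 2.52 rad and z of lid_grip in the frame of pan_rim between 0.033 and 0.055 m and x of lid_grip in the frame of pan_rim between -0.012 and 0.012 m and y of lid_grip in the frame of pan_rim between -0.012 and 0.012 m and angle between the x axis of lid_grip and the x axis of pan_rim, either way round below 0.14 rad and angle between lid_grip's own z axis and vertical below 0.1 rad and contact force between lid and pan below 0.05 N and contact force between the fingers and lid above 0.3 N and linear speed of lid below 0.03 m/s and distance of pan from where it was at the start of the episode below 0.015 m); the arm keeps its last pose, push and grip.
It fails at once if the lid touches the pan (over 0.5 N) (contact force between lid and pan above 0.5 N).
It fails at once if the lid touches the rack (over 0.5 N) (contact force between lid and rack above 0.5 N).
It fails at once if the pan is shifted by more than 15 mm (distance of pan from where it was at the start of the episode above 0.015 m).
It fails at once if a bystander is shifted by more than 20 mm (distance of any of tumbler, espresso_cup, soap, salt_jar, mug, mill, can from where it was at the start of the episode above 0.02 m).
It also fails if it takes over 72 s, if anything falls off the work surface, if the arm or the gripper's body presses on something with over 40 N, if the wrist force passes 120 N, or if a joint passes its speed limit or range.

## Working session

There is one attempt and no reset: what is moved stays moved. The work goes in short steps, Python scripts to look and compute and a tool call to move; the robot and the scene stay as the last step left them, time stands still between calls to the robot, and variables do not carry over. Pictures are saved under pics/ and viewed, at most 10 in all, crops included, and the job is handed in when it is done.

Besides the shell and the picture viewer there is one more tool, called as a command line: name --pt "numbers of a row" for each row, then --argument value for the rest. send_rows: Moves the arm, as the interface text tells. Its arguments: {"type":"object","properties":{"motion":{"type":"array"},"squeeze":{"type":"number"}},"required":["motion"]}

```bash
mkdir -p pics; cat > h.py <<'E'
import numpy as np, cv2, pickle
from scipy.spatial.transform import Rotation as Ro
from workcell import env, eyes
def grab(n):
    s=env.state(); f=eyes.grab_frame(n)
    if n=="wrist":
        T=np.eye(4); T[:3,:3]=Ro.from_euler('xyz',s["ee_rot"],degrees=True).as_matrix(); T[:3,3]=s["ee_pos"]
        M=np.linalg.inv(T@np.array(f["T_tool_cam"])); f["R"]=M[:3,:3]; f["t"]=M[:3,3]
    f["R"]=np.array(f["R"]); f["t"]=np.array(f["t"]); return f
def save(f,p): cv2.imwrite(p,f["pixels"][:,:,::-1])
def cloud(f):
    v,u=np.mgrid[:400,:640]; d=f["depth"]
    X=np.stack([(u-f["cx"])/f["fx"]*d,(v-f["cy"])/f["fy"]*d,d],-1)
    return (X-f["t"])@f["R"]
def plane(f,uv,z):
    uv=np.atleast_2d(uv).astype(float)
    r=np.c_[(uv[:,0]-f["cx"])/f["fx"],(uv[:,1]-f["cy"])/f["fy"],np.ones(len(uv))]@f["R"]
    c=-f["R"].T@f["t"]; return c+r*((z-c[2])/r[:,2])[:,None]
def proj(f,X):
    c=np.atleast_2d(X)@f["R"].T+f["t"]; return np.c_[c[:,0]/c[:,2]*f["fx"]+f["cx"],c[:,1]/c[:,2]*f["fy"]+f["cy"]]
E
python3 - <<'E'
from h import *
for n in("scene","side"):
    f=grab(n); save(f,f"pics/{n}0.png"); pickle.dump(f,open(n+"0.pkl","wb"))
    print(n,-f["R"].T@f["t"],f["R"][2],f["fx"])
print(env.state())
E
```

```text
scene [1646.5636104  -504.25095561 1046.55360338] [-0.73692796  0.32751008 -0.59133267] 448.9678048991859
side [-261.64671731  658.74287451 1351.17306071] [ 0.48077967 -0.40001184 -0.78028292] 431.49799923089665
{'time_s': 0.1, 'qpos': array([-7.07035705e+01,  1.83479946e+01,  8.96991234e+01, -1.57590425e-03,
        7.20451840e+01, -1.14476784e+00]), 'qvel': array([ 0.03417104, -0.06544331, -0.2612815 , -0.08171158, -0.04337168,
        0.05764551]), 'effort': array([ 1.88589111e-03, -4.13328552e+01, -2.32507753e+01,  7.30143045e-02,
        4.22574312e-02, -5.47227808e-05]), 'ee_pos': array([ 200.66863296, -538.36029401,  213.20618402]), 'ee_rot': array([-1.79907687e+02, -3.45993260e-04,  2.04416841e+01]), 'force': array([-0.63713477,  0.90914212, -0.44688184]), 'torque': array([ 0.00876856, -0.030262  ,  0.02997015]), 'gripper_force': 0.0, 'gripper_width': 91.08193052889126}
```

View pics/scene0.png

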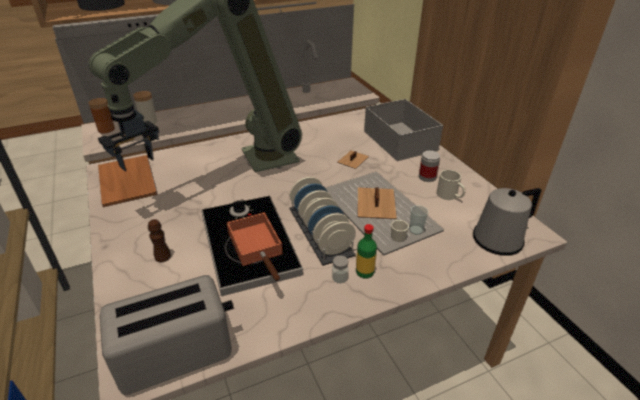

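View pics/side0.png

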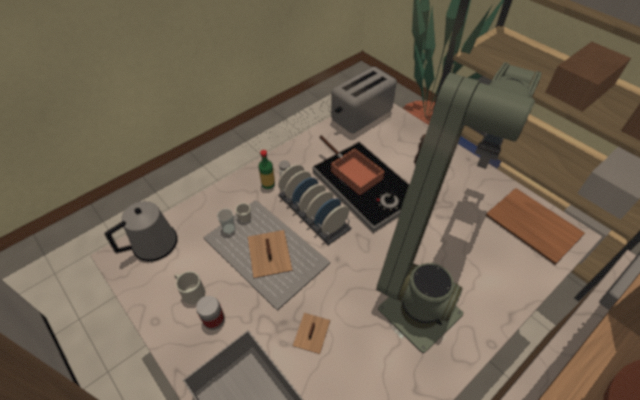

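The scene picture shows the hob with the pan at (253,238) and the dial at (240,209), and the rack at (323,217). There are two wooden lids with grips: one on the drainer at (377,203), which is the larger, and one on the worktop at (352,158), which is smaller. The side view shows the same lids at (268,253) and (312,333). The lid on the drainer fits the description. I'll measure it and confirm it in a crop.

```bash
python3 - <<'E'
from h import *
F={n:pickle.load(open(n+"0.pkl","rb")) for n in("scene","side")}
box={"scene":dict(lid=(345,175,410,230),small=(332,145,372,172),pan=(222,208,288,272),dial=(222,195,256,222),hob=(195,190,305,295),rack=(285,170,360,260)),
 "side":dict(lid=(240,222,300,285),small=(290,310,335,356),pan=(325,142,390,200),dial=(370,185,405,215),hob=(305,135,420,235),rack=(270,160,355,245))}
for n,f in F.items():
    C=cloud(f); hsv=cv2.cvtColor(f["pixels"],cv2.COLOR_RGB2HSV)
    for k,(a,b,c,d) in box[n].items():
        m=np.zeros((400,640),bool); m[b:d,a:c]=1; z=C[...,2]; m&=f["depth"]>0
        if k in("lid","small"): m&=(hsv[...,1]>80)&(hsv[...,0]<25)
        if k=="pan": m&=(hsv[...,1]>110)&((hsv[...,0]<12)|(hsv[...,0]>172))&(hsv[...,2]>90)
        if k=="dial": m&=(z>50)&(z<100)&(C[...,0]<5000)
        if k=="hob": m&=(hsv[...,2]<60)&(abs(z-40)<8)
        if k=="rack": m&=(z>60)&(z<165)
        n_,L,st,_=cv2.connectedComponentsWithStats(m.astype(np.uint8)); 
        if k in("lid","small","pan"): m=L==1+st[1:,4].argmax()
        P=C[m]; r=cv2.minAreaRect(P[:,:2].astype(np.float32))
        print(n,k,m.sum(),"zpct",np.percentile(P[:,2],[2,50,98]).round(),"rect",np.round(r[0]),np.round(r[1]),round(r[2],1))
f=F["scene"]
a=cv2.resize(f["pixels"][140:240,325:445],(480,400),interpolation=2)
b=cv2.resize(f["pixels"][190:290,200:300],(400,400),interpolation=2)[:, :320]
cv2.imwrite("pics/crop1.png",np.hstack([a,b])[:,:,::-1])
E
```

```text
scene lid 1133 zpct [13. 20. 63.] rect [507. 249.] [142. 202.] 61.4
scene small 336 zpct [-4.  4. 33.] rect [177. 325.] [104. 143.] 31.9
scene pan 1493 zpct [40. 46. 87.] rect [ 538. -238.] [147. 234.] 89.9
scene dial 230 zpct [50. 73. 87.] rect [ 431. -255.] [114.  80.] 0.9
scene hob 3492 zpct [35. 40. 44.] rect [ 520. -256.] [249. 398.] 85.5
scene rack 2773 zpct [ 64. 116. 147.] rect [612.  -8.] [129. 382.] 89.0
side lid 1600 zpct [13. 20. 63.] rect [510. 249.] [140. 183.] 61.0
side small 1002 zpct [-1.  6. 34.] rect [182. 323.] [ 92. 122.] 32.9
side pan 705 zpct [38. 45. 86.] rect [ 565. -243.] [175. 134.] 0.2
side dial 106 zpct [50. 65. 87.] rect [ 381. -235.] [51. 55.] 19.1
side hob 2391 zpct [34. 40. 46.] rect [ 520. -205.] [395. 488.] 30.0
side rack 2566 zpct [ 62. 105. 147.] rect [603. -92.] [306. 406.] 87.9
```

View pics/crop1.png

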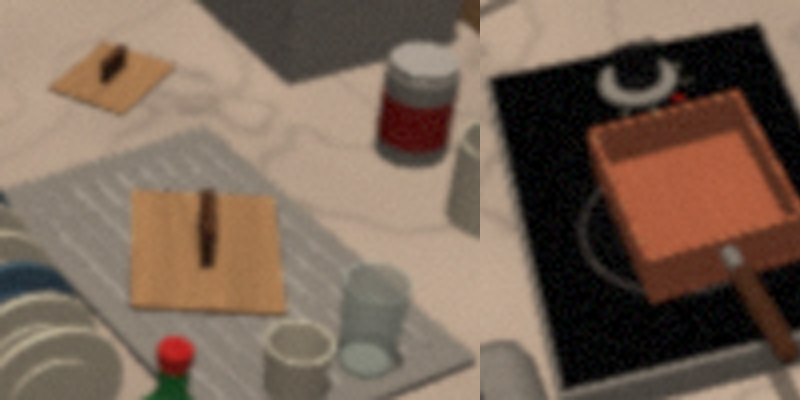

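The crop shows the wooden lid on the drainer at scene (377,203), measuring 182x140 mm, so it is the larger one. The one at (352,158) measures 120x92 mm and is the decoy. The red mark shows near scene (249,214). Next I move above the dial for a wrist look.

send_rows --pt "0.34 0.58 0.2 0 0 0 1" --pt "0.34 0.58 0.2 0 0 0 1" --pt "0.34 0.58 0.2 0 0 0 1" --pt "0.34 0.58 0.2 0 0 0 1" --pt "0.34 0.58 0.2 0 0 0 1" --pt "0.34 0.58 0.2 0 0 0 1" --pt "0.34 0.58 0.2 0 0 0 1" --pt "0.34 0.58 0.2 0 0 0 1" --pt "0.34 0.58 0.2 0 0 0 1"

```text
time_s: 1.23
ee_pos: [370.1, -249.6, 313.3]
ee_rot: [-180.0, 0.1, 20.3]
force: [-0.1, -0.3, 0.3]
gripper_width: 91.3
gripper_force: 0.0
```

```bash
python3 - <<'E'
from h import *
f=grab("wrist"); save(f,"pics/w1.png"); pickle.dump(f,open("w1.pkl","wb"))
s=env.state(); print(s["ee_pos"],s["ee_rot"],s["time_s"]); print(np.array(f["T_tool_cam"]).round(3),f["fx"])
E
```

```text
[ 370.16800611 -249.60721598  313.34728396] [-1.79950397e+02  5.51739470e-02  2.03381157e+01] 1.275
[[ 1.00000e-03 -9.60000e-01 -2.81000e-01  7.91080e+01]
 [ 1.00000e+00  1.00000e-03  1.00000e-03 -7.63000e-01]
 [-0.00000e+00 -2.81000e-01  9.60000e-01 -1.71044e+02]
 [ 0.00000e+00  0.00000e+00  0.00000e+00  1.00000e+00]] 347.11591760001943
```

View pics/w1.png

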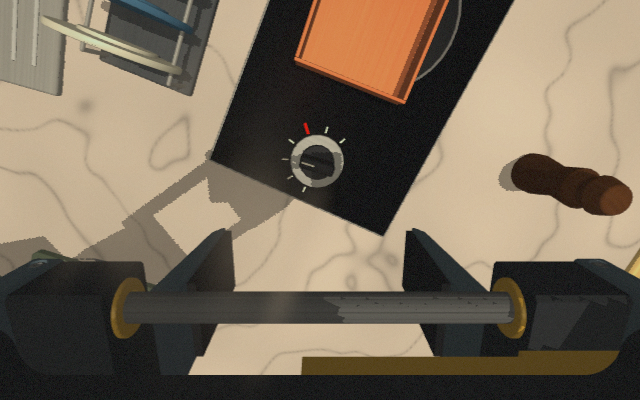

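The wrist view shows the dial at (317,160), with its white pointer near (306,163) pointing left. The red mark is at (307,128), and the pan is at the top, partly cut off.

```bash
python3 - <<'E'
from h import *
f=pickle.load(open("w1.pkl","rb")); C=cloud(f); im=f["pixels"].astype(int); g=im.min(2); 
z=C[...,2]; P=C[130:195,290:345]; 
m=(abs(z-60)<5)&(g>90); m[:130]=0;m[195:]=0;m[:,:285]=0;m[:,350:]=0
pts=np.argwhere(m)[:,::-1]; q=plane(f,pts,60)[:,:2]
(c,r)=cv2.minEnclosingCircle(q.astype(np.float32)); print("disc",np.round(c,1),r, m.sum())
# bar
mb=(z>76)&(z<95); mb[:130]=0;mb[195:]=0;mb[:,:285]=0;mb[:,350:]=0
q=plane(f,np.argwhere(mb)[:,::-1],84)[:,:2]; rr=cv2.minAreaRect(q.astype(np.float32)); print("bar",rr,np.median(z[mb]))
w=mb&(g>80); uv=np.argwhere(w)[:,::-1]; print("white px",uv.mean(0),len(uv)); pw=plane(f,uv.mean(0),84)[0]
red=(im[...,0]>140)&(im[...,1]<70)&(im[...,2]<80); red[:110]=0;red[145:]=0;red[:,:290]=0;red[:,330:]=0
uv=np.argwhere(red)[:,::-1]; pr=plane(f,uv.mean(0),41)[0]; print("red",pr,len(uv))
c0=np.array(rr[0])
for n,p in(("pointer",pw),("red",pr)): d=p[:2]-np.array(c); print(n,p.round(1),np.degrees(np.arctan2(d[1],d[0])),np.hypot(*d))
d=pw[:2]-c0;print("pointer about bar centre",np.degrees(np.arctan2(d[1],d[0])))
# hob
hm=((g<45)&(abs(z-40)<6)).astype(np.uint8); hm[240:]=0
ys=[]; 
n,L,st,_=cv2.connectedComponentsWithStats(hm); h=L==1+st[1:,4].argmax()
cn=max(cv2.findContours(h.astype(np.uint8),0,1)[0],key=cv2.contourArea)[:,0]
X=plane(f,cn,40)[:,:2]; print("hob rect",cv2.minAreaRect(X.astype(np.float32)))
# pan rim
hs=cv2.cvtColor(f["pixels"],cv2.COLOR_RGB2HSV)
pm=(hs[...,1]>110)&((hs[...,0]<15))&(hs[...,2]>90)&(z>79); pm[130:]=0
q=C[pm]; print("pan near edge x", np.percentile(q[:,2],[5,50,95]).round(), cv2.minAreaRect(q[:,:2].astype(np.float32)))
cv2.imwrite("pics/dial.png",cv2.resize(f["pixels"][115:205,270:360],(540,540),interpolation=2)[:,:,::-1])
E
```

```text
disc [0. 0.] 0.0 0
bar ((378.04437255859375, -244.10903930664062), (14.767346382141113, 41.20020294189453), 3.4230706691741943) 84.0273199725643
white px [307.86956522 164.17391304] 23
red [ 411.22593764 -217.41267852   41.        ] 34
pointer [ 376.4 -233.7   84. ] -31.831746804849935 443.05770809705587
red [ 411.2 -217.4   41. ] -27.86513882444812 465.1613102643783
pointer about bar centre 98.84212347931835
hob rect ((478.88763427734375, -251.8595428466797), (250.6005096435547, 315.3688659667969), 85.5439682006836)
pan near edge x [82. 85. 87.] ((510.4269104003906, -253.78021240234375), (101.71102905273438, 158.9698486328125), 20.9711971282959)
```

View pics/dial.png

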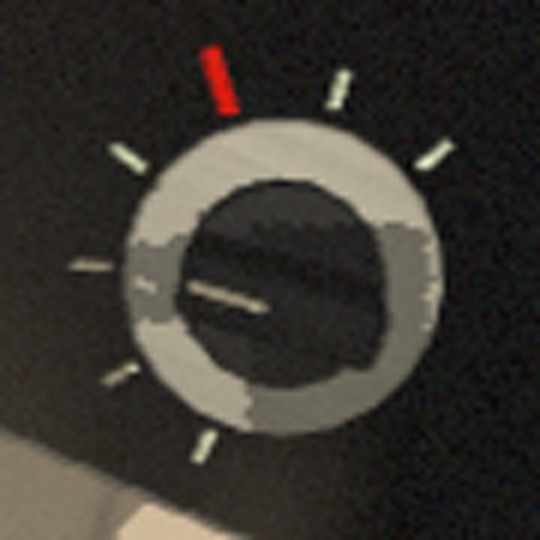

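Dial centre is (378,-244), and the pointer heading is 93.4°, which is 1.43 rad. The red mark is at 38°, so the dial needs a clockwise turn of about 55°.

send_rows --pt "0.015 0.011 -0.38 0 0 1 1" --pt "0.015 0.011 -0.38 0 0 1 1" --pt "0.015 0.011 -0.38 0 0 1 1" --pt "0.015 0.011 -0.38 0 0 1 1" --pt "0.015 0.011 -0.38 0 0 1 1" --pt "0.015 0.011 -0.38 0 0 1 1" --pt "0.015 0.011 -0.38 0 0 1 1" --pt "0.015 0.011 -0.38 0 0 1 1"

```text
time_s: 2.28
ee_pos: [378.1, -243.7, 123.9]
ee_rot: [-180.0, -0.0, 80.3]
force: [-0.3, 0.0, -0.6]
gripper_width: 91.2
gripper_force: 0.0
```

send_rows --pt "0 0 0 0 0 0.22 1" --pt "0 0 0 0 0 0.22 1" --pt "0 0 -0.07 0 0 0.22 1" --pt "0 0 -0.116 0 0 0.22 1" --pt "0 0 -0.116 0 0 0.22 1" --pt "0 0 -0.116 0 0 0.22 1"

```text
time_s: 3.02
ee_pos: [378.9, -243.8, 66.7]
ee_rot: [179.9, 0.0, 93.6]
force: [0.1, -0.1, -0.2]
gripper_width: 90.9
gripper_force: 0.0
```

send_rows --pt "0 0 0 0 0 0 -1" --pt "0 0 0 0 0 0 -1" --pt "0 0 0 0 0 0 -1" --pt "0 0 0 0 0 0 -1" --pt "0 0 0 0 0 0 -1" --pt "0 0 0 0 0 0 -1" --pt "0 0 0 0 0 0 -1" --squeeze 15

```text
time_s: 3.9
ee_pos: [378.3, -243.3, 65.9]
ee_rot: [180.0, -0.0, 93.6]
force: [0.3, -0.6, -0.2]
gripper_width: 24.2
gripper_force: 0.0
```

send_rows --pt "0 0 0 0 0 0 -1" --pt "0 0 0 0 0 0 -1" --pt "0 0 0 0 0 0 -1"

```text
time_s: 4.28
ee_pos: [377.9, -243.3, 66.0]
ee_rot: [-180.0, 0.0, 93.7]
force: [-2.0, -1.5, 1.9]
gripper_width: 13.7
gripper_force: 15.0
```

send_rows --pt "0 0 0 0 0 -0.12 -1" --pt "0 0 0 0 0 -0.24 -1" --pt "0 0 0 0 0 -0.36 -1" --pt "0 0 0 0 0 -0.48 -1" --pt "0 0 0 0 0 -0.6 -1" --pt "0 0 0 0 0 -0.72 -1" --pt "0 0 0 0 0 -0.84 -1" --pt "0 0 0 0 0 -0.923 -1" --pt "0 0 0 0 0 -0.923 -1" --pt "0 0 0 0 0 -0.923 -1"

```text
time_s: 5.52
ee_pos: [378.7, -243.7, 66.0]
ee_rot: [179.9, -0.0, 38.3]
force: [-1.1, -3.1, -1.6]
gripper_width: 14.0
gripper_force: 15.0
```

send_rows --pt "0 0 0 0 0 0 0.5" --pt "0 0 0 0 0 0 0.5" --pt "0 0 0 0 0 0 0.5" --pt "0 0 0 0 0 0 0.5" --pt "0 0 0.1 0 0 0 0.5" --pt "0 0 0.2 0 0 0 0.5" --pt "0.1 0 0.3 0 0 -0.1 0.5" --pt "0.2 0 0.4 0 0 -0.3 0.5" --pt "0.2 0 0.5 0 0 -0.5 0.5" --pt "0.2 0 0.6 0 0 -0.7 0.5" --pt "0.2 0 0.6 0 0 -0.7 0.5" --pt "0.2 0 0.6 0 0 -0.7 0.5"

```text
time_s: 7.02
ee_pos: [478.3, -243.2, 366.1]
ee_rot: [180.0, -0.0, -3.7]
force: [0.2, -0.2, -0.4]
gripper_width: 68.5
gripper_force: 0.0
```

```bash
python3 - <<'E'
from h import *
f=grab("wrist"); save(f,"pics/w2.png"); pickle.dump(f,open("w2.pkl","wb"))
E
```

```text
(no output)
```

View pics/w2.png

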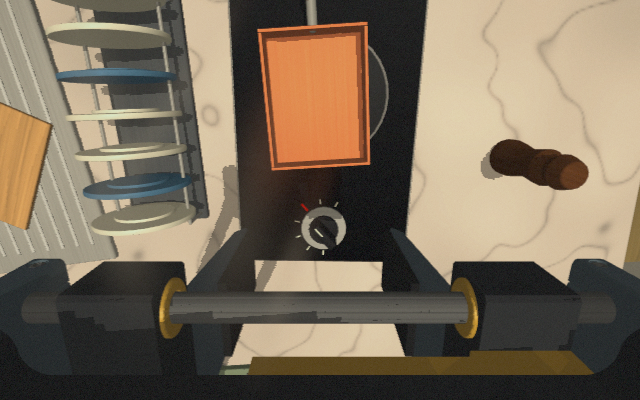

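The view shows the whole pan mouth at about (318,97), the dial at (324,230) with the red mark at (306,209), and the rack on the left.

```bash
python3 - <<'E'
from h import *
f=pickle.load(open("w2.pkl","rb")); C=cloud(f); im=f["pixels"].astype(int); z=C[...,2]; g=im.min(2)
box=np.zeros((400,640),bool); box[205:255,300:350]=1
mb=box&(z>76)&(z<95); q=plane(f,np.argwhere(mb)[:,::-1],84)[:,:2]; print("bar",cv2.minAreaRect(q.astype(np.float32)),mb.sum())
w=mb&(g>80); print("white",plane(f,np.argwhere(w)[:,::-1],84)[:,:2].mean(0),w.sum())
red=box&(im[...,0]>120)&(im[...,1]<70)&(im[...,2]<80); print("red",plane(f,np.argwhere(red)[:,::-1],41).mean(0),red.sum())
h=cv2.cvtColor(f["pixels"],cv2.COLOR_RGB2HSV)
pm=((h[...,1]>100)&(h[...,0]<15)&(h[...,2]>60)); b2=np.zeros_like(pm); b2[10:180,245:385]=1; pm&=b2
rim=pm&(abs(z-85)<4); q=plane(f,np.argwhere(rim)[:,::-1],85)[:,:2]; r=cv2.minAreaRect(q.astype(np.float32)); print("rim",r,np.median(z[rim]),rim.sum())
cn=max(cv2.findContours(pm.astype(np.uint8),0,1)[0],key=cv2.contourArea); q=plane(f,cn[:,0],85)[:,:2]; print("outer",cv2.minAreaRect(q.astype(np.float32)))
rk=(z>60)&(z<170); rk[260:]=0; rk[:,210:]=0; P=C[rk]; print("rack",P.min(0),P.max(0), cv2.minAreaRect(P[:,:2].astype(np.float32)))
rb=(g<60)&(abs(z-10)<15); rb[230:]=0; rb[:,215:]=0
for u in (220,150,80,20):
  pass
s=pickle.load(open("side0.pkl","rb"));Cs=cloud(s)
m=(Cs[...,2]>45)&(Cs[...,2]<70); m[:222]=0;m[285:]=0;m[:,:240]=0;m[:,300:]=0
q=plane(s,np.argwhere(m)[:,::-1],64)[:,:2];print("lid bar",cv2.minAreaRect(q.astype(np.float32)),m.sum())
print(env.state()["qpos"].round(1))
E
```

```text
bar ((379.1213073730469, -244.69190979003906), (42.93486785888672, 15.310462951660156), 39.395233154296875) 305
white [ 382.9563753  -240.23614379] 27
red [ 410.35944444 -217.94104414   41.        ] 17
rim ((561.6318359375, -246.38479614257812), (129.77267456054688, 169.72088623046875), 89.8984603881836) 84.99278050756672 1755
outer ((556.1641235351562, -238.70860290527344), (145.447509765625, 182.00633239746094), 89.90479278564453)
rack [402.08034883 -73.34317426  60.00209478] [692.388827    61.31893531 149.92878762] ((547.1363525390625, -6.621955871582031), (129.395751953125, 287.5268859863281), 88.44405364990234)
lid bar ((505.1791687011719, 252.7549591064453), (13.445618629455566, 80.35094451904297), 61.099178314208984) 73
[-28.2  11.6  77.5  -0.   90.9  65.5]
```

The bar is at 39.4° and the red mark at about 40°, so the dial is set. The pan rim reads 129.8x169.7 mm, centred at (561.6,-246.4) with yaw about 0°. Next I move to the lid and turn to yaw 151°.

send_rows --pt "0.06 0.96 0 0 0 1 0.5" --pt "0.06 0.96 0 0 0 1 0.5" --pt "0.06 0.96 0 0 0 1 0.5" --pt "0.06 0.96 0 0 0 1 0.5" --pt "0.06 0.96 0 0 0 1 0.5" --pt "0.06 0.96 0 0 0 1 0.5" --pt "0.06 0.96 0 0 0 1 0.5" --pt "0.06 0.96 0 0 0 1 0.5" --pt "0.06 0.96 0 0 0 1 0.5"

```text
time_s: 8.2
ee_pos: [507.8, 239.3, 364.0]
ee_rot: [-179.9, 0.1, 56.6]
force: [-0.4, -0.3, 0.3]
gripper_width: 68.3
gripper_force: 0.0
```

send_rows --pt "0 0 0 0 0 1 0.5" --pt "0 0 0 0 0 1 0.5" --pt "0 0 0 0 0 1 0.5" --pt "0 0 0 0 0 1 0.5" --pt "0 0 0 0 0 1 0.5" --pt "0 0 0 0 0 1 0.5" --pt "0 0 0 0 0 1 0.5"

```text
time_s: 9.07
ee_pos: [508.2, 235.5, 365.5]
ee_rot: [-179.9, 0.0, 116.1]
force: [0.9, 0.0, 0.4]
gripper_width: 68.4
gripper_force: 0.0
```

send_rows --pt "0 0 0 0 0 0.58 0.5" --pt "0 0 0 0 0 0.58 0.5" --pt "0 0 0 0 0 0.58 0.5" --pt "0 0 0 0 0 0.58 0.5" --pt "0 0 0 0 0 0.58 0.5" --pt "0 0 0 0 0 0.58 0.5"

```text
time_s: 9.82
ee_pos: [508.3, 236.4, 365.8]
ee_rot: [-180.0, -0.0, 151.0]
force: [-0.7, 1.2, -0.8]
gripper_width: 68.4
gripper_force: 0.0
```

```bash
python3 - <<'E'
from h import *
f=grab("wrist"); save(f,"pics/w3.png"); pickle.dump(f,open("w3.pkl","wb"))
s=env.state(); print(s["ee_pos"],s["ee_rot"],s["qpos"].round(1))
C=cloud(f); z=C[...,2]; h=cv2.cvtColor(f["pixels"],cv2.COLOR_RGB2HSV)
m=(h[...,1]>70)&(h[...,0]<25)&(abs(z-20)<5); m[255:]=0
n,L,st,_=cv2.connectedComponentsWithStats(m.astype(np.uint8)); m=L==1+st[1:,4].argmax()
q=plane(f,np.argwhere(m)[:,::-1],20)[:,:2]; print("board",cv2.minAreaRect(q.astype(np.float32)),np.median(z[m]))
c=q.mean(0); b=(abs(z-64)<6)&(np.hypot(C[...,0]-c[0],C[...,1]-c[1])<60)
q=plane(f,np.argwhere(b)[:,::-1],64)[:,:2]; print("bar",cv2.minAreaRect(q.astype(np.float32)),np.median(z[b]),b.sum())
# nearby tall things
t=(z>40)&(f["depth"]>0)&(np.hypot(C[...,0]-c[0],C[...,1]-c[1])>60); t[255:]=0
n,L,st,ce=cv2.connectedComponentsWithStats(t.astype(np.uint8))
for i in range(1,n):
    if st[i,4]>60: P=C[L==i]; print(ce[i].round(),P.min(0).round(),P.max(0).round())
E
```

```text
[508.32375177 236.41883566 365.8776404 ] [-1.79990186e+02 -6.12317025e-03  1.50983886e+02] [ 23.8  14.   74.3  -0.   91.7 -37.2]
board ((507.4939270019531, 248.05029296875), (139.43992614746094, 179.412841796875), 61.70356750488281) 20.303667555817036
bar ((506.5804138183594, 248.49343872070312), (12.538799285888672, 68.57539367675781), 61.5698356628418) 64.03915025903179 497
[499.   9.] [419. 500.  40.] [464. 548. 112.]
[548.  83.] [514. 499.  40.] [628. 579.  93.]
[ 90. 223.] [ 326. -251.   40.] [548.  64. 151.]
[597. 233.] [761. 472.  40.] [802. 601. 156.]
[423. 245.] [670. 300.  40.] [714. 325. 104.]
```

View pics/w3.png

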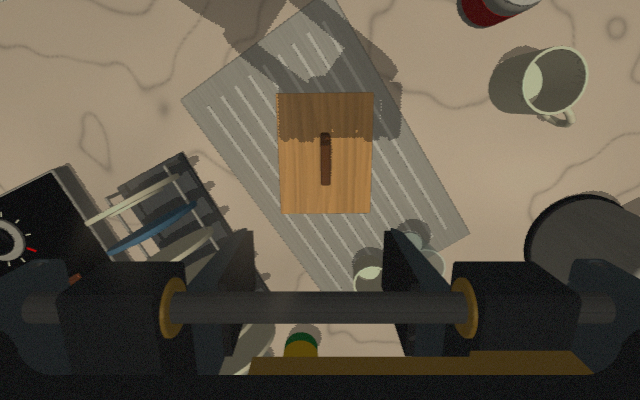

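The wrist view shows the lid at (325,153) with its bar at (325,160). The bar is centred at (507,248.3) and runs along 151.6°, and the gripper's path down is clear.

send_rows --pt "-0.002 0.024 -0.12 0 0 0.01 0.5" --pt "-0.002 0.024 -0.24 0 0 0.01 0.5" --pt "-0.002 0.024 -0.36 0 0 0.01 0.5" --pt "-0.002 0.024 -0.48 0 0 0.01 0.5" --pt "-0.002 0.024 -0.56 0 0 0.01 0.5" --pt "-0.002 0.024 -0.62 0 0 0.01 0.5" --pt "-0.002 0.024 -0.67 0 0 0.01 0.5" --pt "-0.002 0.024 -0.672 0 0 0.01 0.5" --pt "-0.002 0.024 -0.672 0 0 0.01 0.5"

```text
time_s: 11.0
ee_pos: [508.0, 249.0, 30.8]
ee_rot: [179.9, 0.0, 151.6]
force: [0.4, 0.3, 0.2]
gripper_width: 68.5
gripper_force: 0.0
```

send_rows --pt "0 0 0 0 0 0 -1" --pt "0 0 0 0 0 0 -1" --pt "0 0 0 0 0 0 -1" --pt "0 0 0 0 0 0 -1" --pt "0 0 0 0 0 0 -1" --pt "0 0 0 0 0 0 -1" --pt "0 0 0 0 0 0 -1" --pt "0 0 0 0 0 0 -1" --pt "0 0 0 0 0 0 -1" --squeeze 35

```text
time_s: 12.12
ee_pos: [507.2, 248.6, 29.9]
ee_rot: [-180.0, -0.0, 151.7]
force: [-0.9, -1.3, 0.8]
gripper_width: 13.8
gripper_force: 35.0
```

send_rows --pt "0 0 0.03 0 0 0 -1" --pt "0 0 0.08 0 0 0 -1" --pt "0 0 0.14 0 0 0 -1" --pt "0 0 0.2 0 0 0 -1" --pt "0 0 0.27 0 0 0 -1" --pt "0 0 0.34 0 0 0 -1" --pt "0 0 0.41 0 0 0 -1" --pt "0 0 0.46 0 0 0 -1" --pt "0 0 0.48 0 0 0 -1" --pt "0 0 0.48 0 0 0 -1" --pt "0 0 0.48 0 0 0 -1"

```text
time_s: 13.5
ee_pos: [506.7, 248.4, 268.7]
ee_rot: [-179.9, -0.1, 151.7]
force: [-0.0, 0.1, -2.5]
gripper_width: 13.8
gripper_force: 35.0
```

send_rows --pt "0.003 -0.03 0 0 0 0.01 -1" --pt "0.01 -0.08 0 0 0 0.03 -1" --pt "0.015 -0.14 0 0 0 0.06 -1" --pt "0.02 -0.2 0 0 0 0.09 -1" --pt "0.03 -0.27 0 0 0 0.12 -1" --pt "0.04 -0.34 0 0 0 0.15 -1" --pt "0.045 -0.41 0 0 0 0.18 -1" --pt "0.05 -0.48 0 0 0 0.21 -1" --pt "0.06 -0.55 0 0 0 0.25 -1" --pt "0.07 -0.62 0 0 0 0.29 -1" --pt "0.075 -0.69 0 0 0 0.32 -1" --pt "0.08 -0.76 0 0 0 0.36 -1" --pt "0.09 -0.83 0 0 0 0.4 -1" --pt "0.1 -0.89 0 0 0 0.43 -1" --pt "0.105 -0.94 0 0 0 0.46 -1" --pt "0.108 -0.98 0 0 0 0.47 -1" --pt "0.108 -0.99 0 0 0 0.47 -1" --pt "0.108 -0.99 0 0 0 0.47 -1" --pt "0.108 -0.99 0 0 0 0.47 -1"

```text
time_s: 15.88
ee_pos: [561.1, -245.6, 269.9]
ee_rot: [180.0, -0.0, 179.9]
force: [0.6, -1.0, -2.5]
gripper_width: 14.0
gripper_force: 35.0
```

```bash
python3 - <<'E'
from h import *
out=[]
for n in("scene","side"):
    f=grab(n); pickle.dump(f,open(n+"1.pkl","wb")); C=cloud(f); z=C[...,2]; h=cv2.cvtColor(f["pixels"],cv2.COLOR_RGB2HSV)
    near=(np.hypot(C[...,0]-562,C[...,1]+246)<125)
    m=near&(h[...,1]>60)&(h[...,0]<28)&(abs(z-260)<25)
    P=C[m]; print(n,m.sum(),np.percentile(P[:,2],[5,50,95]).round(1),cv2.minAreaRect(P[:,:2].astype(np.float32)))
    A=np.c_[P[:,:2],np.ones(len(P))]; print("tilt",np.degrees(np.linalg.lstsq(A,P[:,2],rcond=None)[0][:2]).round(1))
    u=proj(f,[562,-246,200])[0].astype(int); u=np.clip(u,[100,100],[540,300]); out.append(cv2.resize(f["pixels"][u[1]-100:u[1]+100,u[0]-100:u[0]+100],(400,400)))
cv2.imwrite("pics/c2.png",np.hstack(out)[:,:,::-1])
s=env.state(); print(s["ee_pos"],s["ee_rot"],s["gripper_width"])
E
```

```text
scene 1525 [255.9 259.5 262.9] ((565.4786376953125, -245.56826782226562), (140.17564392089844, 186.72537231445312), 89.80224609375)
tilt [-0.2  0.2]
side 681 [254.8 259.9 266. ] ((570.4498901367188, -197.65060424804688), (147.41708374023438, 173.12493896484375), 46.55714416503906)
tilt [-0.3 -1.8]
[ 561.28131049 -245.54861317  270.11035084] [1.79985566e+02 6.27826878e-04 1.79914467e+02] 13.685636636984151
```

View pics/c2.png

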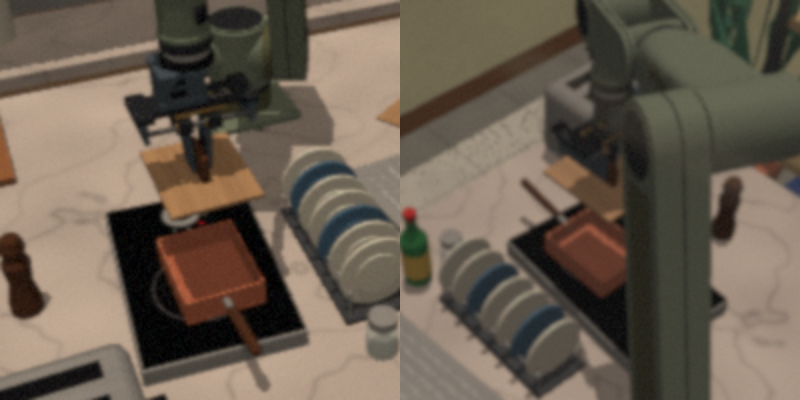

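The lid is held level and square above the pan: its top is at z=259.5, so its underside is about 18.5 mm below the TCP. I lower it until the underside is about 12 mm above the rim.

send_rows --pt "0.001 -0.001 -0.03 0 0 0 -1" --pt "0.001 -0.001 -0.07 0 0 0 -1" --pt "0.001 -0.001 -0.12 0 0 0 -1" --pt "0.001 -0.001 -0.17 0 0 0 -1" --pt "0.001 -0.001 -0.21 0 0 0 -1" --pt "0.001 -0.001 -0.245 0 0 0 -1" --pt "0.001 -0.001 -0.27 0 0 0 -1" --pt "0.001 -0.001 -0.29 0 0 0 -1" --pt "0.001 -0.001 -0.3 0 0 0 -1" --pt "0.001 -0.001 -0.306 0 0 0 -1" --pt "0.001 -0.001 -0.308 0 0 0 -1" --pt "0.001 -0.001 -0.308 0 0 0 -1" --pt "0.001 -0.001 -0.308 0 0 0 -1" --pt "0.001 -0.001 -0.308 0 0 0 -1"

```text
time_s: 17.73
ee_pos: [562.0, -246.8, 116.2]
ee_rot: [-180.0, 0.0, 179.9]
force: [0.5, 0.3, -2.8]
gripper_width: 13.6
gripper_force: 35.0
```

```bash
python3 - <<'E'
from h import *
f=grab("scene"); C=cloud(f); z=C[...,2]; h=cv2.cvtColor(f["pixels"],cv2.COLOR_RGB2HSV)
near=(np.hypot(C[...,0]-562,C[...,1]+246)<130)
m=near&(h[...,1]>60)&(h[...,0]<28)&(abs(z-105)<9); m=cv2.morphologyEx(m.astype(np.uint8),cv2.MORPH_OPEN,np.ones((3,3)))>0
P=C[m]; q=plane(f,np.argwhere(m)[:,::-1],105)[:,:2]
print(m.sum(),np.percentile(P[:,2],[5,50,95]).round(1),cv2.minAreaRect(q.astype(np.float32)))
s=env.state(); print(s["ee_pos"],s["ee_rot"],s["force"],s["gripper_force"],s["time_s"])
u=proj(f,[562,-246,90])[0].astype(int)
cv2.imwrite("pics/c3.png",cv2.resize(f["pixels"][u[1]-70:u[1]+70,u[0]-70:u[0]+70],(560,560),interpolation=2)[:,:,::-1])
E
```

```text
1389 [101.8 105.7 109.2] ((568.3031005859375, -247.29568481445312), (140.53915405273438, 185.61270141601562), 89.88774871826172)
[ 561.91235972 -246.83652439  116.14086727] [-1.79997650e+02  1.61052807e-02  1.79862848e+02] [ 0.33944123  0.32034327 -2.1389788 ] 34.99960005283356 17.775
```

View pics/c3.png

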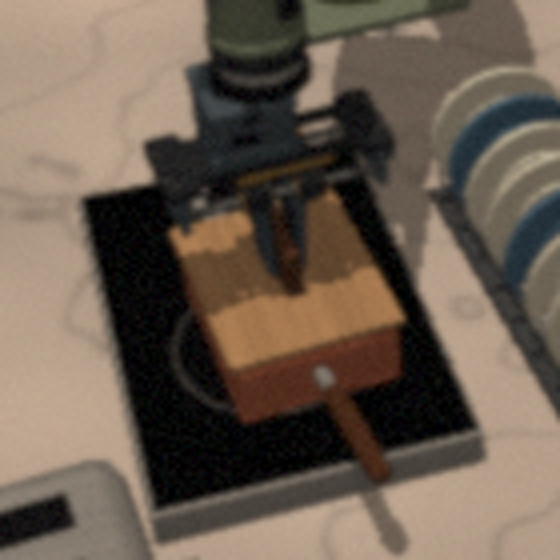

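The picture shows the lid centred and square over the pan, with its top at z=105.7. That puts the underside about 12.7 mm above the rim, and there is no contact force. Handing in.

```bash
python3 -c "
from workcell import env
print(env.job_done())"
```

```text
the job is handed in; nothing more can be done
None
```

I handed the job in at about 17.8 s; no verdict came back. The dial is at the red mark (about 2.38 rad), and the lid is held level and square, about 1.3 cm above the pan rim and within a few millimetres of centre.

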